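# Pack the check weight that fits into its case and close the lid

## Task

Of the two brass check weights standing out on the bench, take the one that is low enough to fit under the lid and set it down upright in the open wooden case, in the free space beside the small weight that is already there; do not drop it in. Then close the lid fully. The small weight must stay standing in the case, and the tall weight stays where it is on the bench.

Things in the scene. Friction and masses are not known exactly. Their poses are not given: they have to be found in the camera images.
- mid_center (a point): the brass weight that fits: a round upright body 28 mm across with a knob on top, 46 mm tall over all, 0.2 kg, loose on the bench. The point is on its axis, half-way up (23 mm above its foot); z is its axis, upward. Its straight-sided body can be gripped at this height.
- big_center (a point): the tall brass weight of the same shape, 38 mm across, 62 mm tall, too tall for the case. The point is on its axis, half-way up (31 mm above its foot); z upward. It stays on the bench. It, the weight that fits, a black loupe (a plain dark cup 33 mm across, 31 mm tall) and a round tin (59 mm across, 30 mm tall) swap places between starts.
- small_center (a point): the small brass weight of the same shape, 22 mm across, 37 mm tall, standing loose in the case, in its left half (+y of case_floor, 45 to 65 mm from the middle). The point is on its axis, half-way up (18.5 mm above its foot); z upward.
- case_floor (a point): a plain wooden case, fixed to the bench, that opens upward, with a hinged lid at its far side. The point is the centre of its inner floor, 8 mm above the bench; x points from the front wall to the hinge side (away from the robot), y to the left along the case, z up. Outside 150 mm (x) by 206 mm (y) by 60 mm high; walls 8 mm thick, so the inside is 134 mm by 190 mm and 52 mm deep from floor to rim. The right half (negative y) is empty.
- lid_pivot (a point): middle of the hinge line of the lid, 75 mm in x from the middle of the case, at the rim (52 mm above the inner floor); the line runs along the case's y. Axes as case_floor.
- lid_edge (a point): middle of the lid's free edge, half-way through its thickness. The lid is a flat wooden board 8 mm thick, 206 mm wide, reaching 156 mm from the hinge line (it overhangs the closed case by 6 mm); its underside lies in the plane of the hinge line and rests on the rim when shut. x points along the lid from the free edge to the hinge, z out of its upper (outer) face.
- lid (a joint): angle of the lid (rad): 0 is shut flat on the rim, 1.57 stands upright, 1.8 is its stop. It starts open, at 1.55 to 1.7. A stiff hinge (0.14 N m) holds it wherever it is left; 1 to 3 N on its free edge swings it. It can be pushed over from behind with the fingers and then pressed down.
Mind the look-alikes: they are no part of the job. What is shaped like the part that bears small_center but purple or turquoise is not meant.

How it is judged:
By the outcome, as a careful person would: the job done as asked, in the order asked, and still so for the second after the job is handed in, with the robot touching nothing.
It also fails if it takes over 48 s, if anything falls off the work surface, if the arm or the gripper's body presses on something with over 40 N, if the wrist force passes 120 N, or if a joint passes its speed limit or range.

## Robot

A 6-joint arm with a two-finger parallel gripper is mounted at the origin on a cart in front of the work surface, level with it; the furniture and walls round the work are solid. World frame = base frame: x ahead of the robot, y to its left, z up, the work surface at z = 0. Lengths are in m, angles in rad, forces in N, time in s.
With the tool pointing down it reaches from about 0.375 to 0.975 m from the base axis. Payload 3.8 kg.
Tool frame: the origin (TCP) lies between the finger pads; the fingertips stand 25 mm ahead of it and the grasp point (between the pads) lies 6 mm ahead of it; z points along the fingers, x is the direction in which the jaws open and shut, and the axes are right-handed (so a half turn about z gives the same grasp; the last joint's range is limited). The gripper opens to 85 mm and grips with 20 to 120 N. Pads are 22 mm wide; open, the fingers measure 114 mm over their backs; the gripper's body (76 mm by 85 mm) begins 54 mm behind the grasp point. The pads swing forward as they close: fully open they stand 13 mm farther back than shut.
Start: joints at [1.149, 0.264, 1.604, -0, 1.274, -0.037], TCP at [0.253, 0.626, 0.256] pointing down, gripper open.
Joint ranges: [-2.63, 2.63], [-0.94, 2.18], [0.31, 2.57], [-1.31, 4.45], [0, 2.66], [-2.55, 2.55]. Speed limits (rad/s): [2.57, 2.57, 3.14, 3.14, 3.14, 3.14].

## Interface

Orientations are given as [roll, pitch, yaw] about the fixed x, y, z axes, in that order (R = Rz(yaw) Ry(pitch) Rx(roll)).
In Python, from plant import read_state, camera, sign_off, spot_in, place_of gives the robot as it stands. The module is installed in compiled form; this text tells all that it offers.
- The arm moves only by the shell command python3 -m pendant 'ROWS' [OPENING]. ROWS is text: rows parted by semicolons, each of 6 numbers parted by spaces: the shift along the world's x, y, z in cm, then the turn, a rotation vector about the world's x, y, z in degrees. In form: x y z wx wy wz; .... A call has 1 to 5 rows; each row is the pose to reach, as a shift and turn from the pose commanded when the call began; what a row does not reach only later rows make up. A row lasts 1/12 s, in which the tool goes at most 41.7 mm and 7.16 degrees, less where a joint would pass 70% of its speed; a pose out of reach is approached as far as the arm can. A call with a gripper value outside its range is refused whole. OPENING is the closure, from 0 (fully open) to 1 (shut), set as the call begins (- or left out, the last holds). The fingers move at their own pace and stop on an object; the grip force is fixed at half the most. Time passes only in rows, so rows that repeat a pose let the fingers close. It gives the time, the measured TCP pose, the force and the opening at its end, in the units of the state.
- read_state(): the state, without advancing time (a new reading comes with each control period).
- camera(name): name is "scene" or "top"; returns a dict with "img" (480x640x3 uint8, blue, green, red), "K" (3x3 intrinsics, pixels), "R" (3x3) and "t" (3): a world point X has camera coordinates R X + t. Camera axes: x right, y down, z forward; pixel columns grow to the right and rows downward; lengths in m; the calibration is good to about 2 mm. A picture is of the moment at which its call begins. There is no depth.
- sign_off(): hands the job in, once; it reports no verdict.
Trained networks look in the newest picture that a camera, given by its name, has taken for a name from the list of things; names that differ only in an ending like _2 or _b are one class to them, and where a whole thing is asked for, a point or a joint stands for the part that bears it (a point fixed in the world has none). Each returns a list of dicts, best first, with "conf" (0 to 1); they miss things now and then, are a little off and sometimes report something else, mostly with a low value. They report only what shows in the picture. A call takes as long as a camera call. They do not tell look-alikes from the thing itself.
- spot_in(name, camera): "centre" ([x, y, z] in m, in world coordinates, good to about 4 mm: the middle of the surface that is visible of it).
- place_of(name, camera): "centre" ([x, y, z] in m, in world coordinates, good to about 4 mm: a listed point, or the origin of a listed thing).
The state is a dict: "clock": time; "joint_pos": joint angles; "qd": joint speeds; "effort": joint torques, N m; "ee_pos": TCP position; "tcp_rot": TCP orientation; "contact_force": force on the tool from outside, world axes, zero at the start; "wrist_torque": the same for the moment, N m; "gripper_width": finger opening in m.
Only numpy, scipy, OpenCV 4.12 (cv2) and the standard library are available. Lean on these libraries where they do the work, as an engineer would, in place of code of your own. Each camera call takes 0.05 s, during which the arm holds its last target.

## Working session

There is one attempt and no reset: what is moved stays moved. The work goes in short steps, Python scripts to look and compute and a shell command to move; the robot and the scene stay as the last step left them, time stands still between calls to the robot, and variables do not carry over. Pictures are saved under pics/ and viewed, and the job is handed in when it is done.

```bash
mkdir -p pics
python3 - <<'E'
from plant import *
import cv2
for c in ("scene","top"):
    r=camera(c); cv2.imwrite(f"pics/{c}0.png",r["img"])
    for n in ("mid_center","big_center","small_center","case_floor","lid_pivot","lid_edge"):
        try: print(c,n,[( [round(float(v),3) for v in d["centre"]],round(d["conf"],2)) for d in place_of(n,c)])
        except Exception as e: print(n,e)
print(read_state())
E
```

```text
scene mid_center [([0.405, 0.18, 0.022], 0.64)]
scene big_center []
scene small_center [([0.591, -0.197, 0.02], 0.58), ([0.485, -0.281, 0.025], 0.51), ([0.411, -0.15, 0.018], 0.47)]
scene case_floor [([0.464, -0.324, 0.012], 0.95)]
scene lid_pivot [([0.542, -0.334, 0.063], 0.73)]
scene lid_edge [([0.548, -0.337, 0.216], 0.97)]
top mid_center [([0.408, 0.178, 0.024], 0.67)]
top big_center [([0.456, 0.422, 0.029], 0.65)]
top small_center [([0.486, -0.175, 0.017], 0.6), ([0.414, -0.149, 0.018], 0.52), ([0.487, -0.281, 0.027], 0.5), ([0.59, -0.199, 0.016], 0.4)]
top case_floor [([0.464, -0.328, 0.008], 0.84)]
top lid_pivot []
top lid_edge [([0.551, -0.332, 0.215], 0.61), ([0.539, -0.327, 0.06], 0.32)]
{'clock': 0.7, 'joint_pos': array([ 1.14912091e+00,  2.63837561e-01,  1.60396585e+00,  1.76810312e-05,
        1.27370792e+00, -3.68366388e-02]), 'qd': array([-9.72764896e-05,  1.29695080e-03, -9.79420617e-04,  7.99382066e-04,
        5.83874491e-04,  3.39412753e-04]), 'effort': array([ 6.42486193e-04, -5.14841831e+01, -3.67611837e+01,  1.18685170e-04,
        7.32125900e-04,  1.29279422e-05]), 'ee_pos': array([0.25336228, 0.6256555 , 0.25634031]), 'tcp_rot': array([-3.14157875e+00, -8.18857338e-05,  1.18595238e+00]), 'contact_force': array([-0.72539204,  0.53178896, -0.74519465]), 'wrist_torque': array([-0.03323974, -0.01305824, -0.00955686]), 'gripper_width': 0.08529806014967842}
```

View pics/scene0.png

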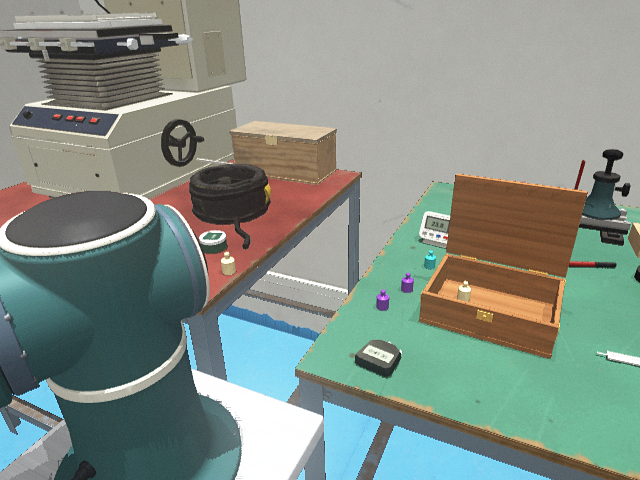

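View pics/top0.png

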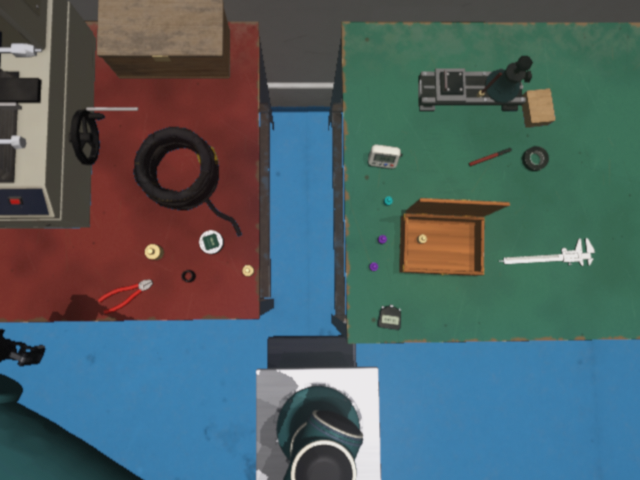

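Top view: two loose brass weights stand on the red bench. The one at px (248,270) is the smaller and the one at (152,251) the larger. The small weight in the case is at (423,239), and the purple and turquoise look-alikes are at (382,240), (373,267) and (388,201). I'll confirm this in crops.

```bash
cat > h.py <<'E'
import numpy as np, cv2
from plant import *
def ray(c,u,v):
    K,R,t=map(np.array,(c["K"],c["R"],c["t"])); d=R.T@np.linalg.inv(K)@np.array([u,v,1.]); return -R.T@t.ravel(),d
def atz(c,u,v,z):
    o,d=ray(c,u,v); return o+d*(z-o[2])/d[2]
def pix(c,X):
    K,R,t=map(np.array,(c["K"],c["R"],c["t"])); p=K@(R@np.array(X,float)+t.ravel()); return p[:2]/p[2]
E
python3 - <<'E'
from h import *
c=camera("top"); im=c["img"]
print(ray(c,0,0)[0], c["K"])
a=cv2.resize(im[225:295,130:270],None,fx=5.5,fy=5.5,interpolation=cv2.INTER_CUBIC)
b=cv2.resize(im[190:290,390:520],None,fx=5.5,fy=5.5,interpolation=cv2.INTER_CUBIC)
cv2.imwrite("pics/a.png",a);cv2.imwrite("pics/b.png",b)
s=camera("scene")
cv2.imwrite("pics/c.png",cv2.resize(s["img"][165:365,400:610],None,fx=3,fy=3,interpolation=cv2.INTER_CUBIC))
for X in ([.406,.179,.0],[.406,.179,.046],[.456,.422,.0],[.456,.422,.062]): print(pix(c,X),pix(s,X))
print(ray(s,0,0)[0])
E
```

```text
[0.35113342 0.03952992 1.30956591] [[492.80830588   0.         314.7105334 ]
 [  0.         492.80830588 244.08805015]
 [  0.           0.           1.        ]]
[248.42591532 270.94759288] [228.14366007 271.5662206 ]
[246.5011821  270.21545765] [225.47317813 252.05480486]
[156.16318679 253.11358272] [155.87688794 240.51171234]
[148.94308332 251.22557515] [150.73738135 216.53662454]
[-0.23905383 -0.35283649  0.48450455]
```

View pics/a.png

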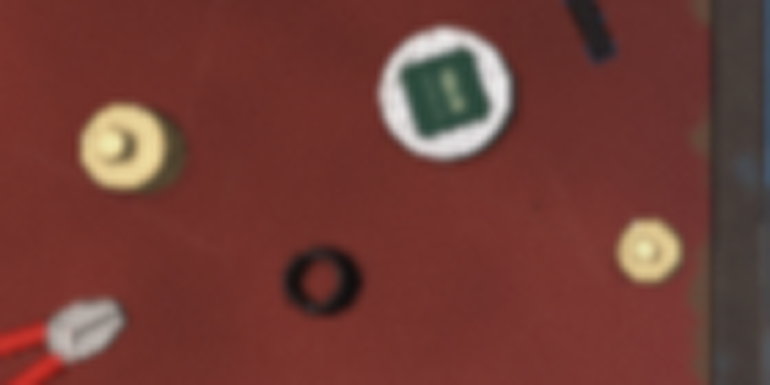

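View pics/b.png

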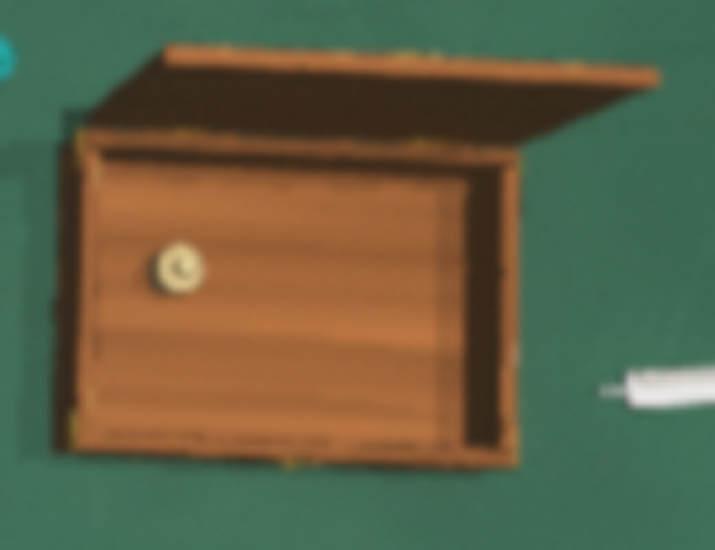

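View pics/c.png

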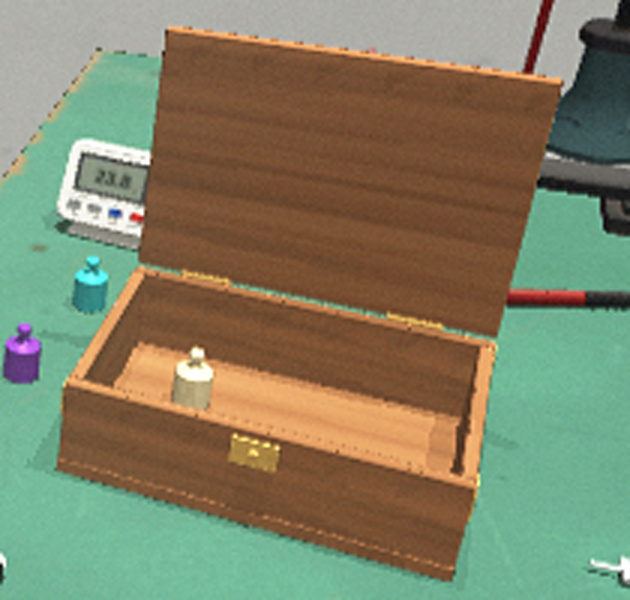

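The crops confirm it. The weight that fits is at px (248,270.5), about 29 mm across. The tall one is at (152,251), about 40 mm across. The case's small weight is at (422.6,238.7). Next I'll measure the geometry.

Run:
```python
from h import *
c=camera("top"); s=camera("scene")
P=lambda x,y,ox,oy:(ox+x/5.5-.4,oy+y/5.5-.4)
np.set_printoptions(precision=4,suppress=True)
for n,(x,y) in dict(TL=(78,128),TR=(521,150),BL=(70,450),BR=(519,466)).items(): print(n,atz(c,*P(x,y,390,190),.06))
print("small",atz(c,*P(180,268,390,190),.036))
print("mid",atz(c,*P(649,251,130,225),.032),"big",atz(c,*P(123,147,130,225),.045))
print("lid edge outer ends", atz(c,*P(165,52,390,190),.216),atz(c,*P(660,78,390,190),.216))
for d in spot_in("mid_center","top")+spot_in("mid_center","scene"): print(d)
```

```text
TL [ 0.5483 -0.2263  0.06  ]
TR [ 0.536  -0.4354  0.06  ]
BL [ 0.3976 -0.218   0.06  ]
BR [ 0.3877 -0.4276  0.06  ]
small [ 0.4844 -0.2782  0.036 ]
mid [0.4065 0.1777 0.032 ] big [0.4571 0.4196 0.045 ]
lid edge outer ends [ 0.5549 -0.2301  0.216 ] [ 0.5424 -0.4355  0.216 ]
{'centre': [0.4052, 0.1771, 0.0325], 'conf': 0.4}
{'centre': [0.4035, 0.1737, 0.022], 'conf': 0.62}
{'centre': [0.5426, -0.3429, 0.1469], 'conf': 0.59}
```

```bash
python3 -m pendant '15.3 -44.8 -6 0 0 -36; 15.3 -44.8 -6 0 0 -36; 15.3 -44.8 -6 0 0 -36; 15.3 -44.8 -6 0 0 -36; 15.3 -44.8 -6 0 0 -36' 0
```

```text
clock: 1.42
ee_pos: [0.3204, 0.4284, 0.2299]
tcp_rot: [3.142, -0.0, 0.556]
contact_force: [0.9, -0.7, -0.4]
gripper_width: 0.0852
```

```bash
python3 -m pendant '8.6 -25.0 -9 0 0 0; 8.6 -25 -9 0 0 0; 8.6 -25 -9 0 0 0; 8.6 -25 -9 0 0 0; 8.6 -25 -9 0 0 0'; python3 -m pendant '0 0 0 0 0 0'
python3 - <<'E'
from h import *
st=read_state(); print(st["ee_pos"],st["tcp_rot"],st["joint_pos"])
E
```

```text
clock: 1.83
ee_pos: [0.3846, 0.2419, 0.1628]
tcp_rot: [3.141, -0.001, 0.561]
contact_force: [0.7, -0.0, -0.5]
gripper_width: 0.0855
clock: 1.92
ee_pos: [0.3839, 0.2371, 0.1601]
tcp_rot: [3.139, 0.006, 0.556]
contact_force: [-0.1, 0.0, -1.1]
gripper_width: 0.0857
[0.38388878 0.23708938 0.16012571] [3.13904735 0.0057509  0.55575688] [ 0.5000949  -0.07837686  2.16278623 -0.00327487  1.06278596 -0.05406826]
```

```bash
python3 -m pendant '2.2 -5.9 -5 0 0 0; 2.2 -5.9 -5 0 0 0; 2.2 -5.9 -5 0 0 0; 2.2 -5.9 -5 0 0 0'
python3 - <<'E'
from h import *
st=read_state(); print(st["ee_pos"],st["tcp_rot"])
c=camera("scene"); cv2.imwrite("pics/d.png",cv2.resize(c["img"][160:310,140:300],None,fx=4,fy=4))
c=camera("top"); cv2.imwrite("pics/e.png",cv2.resize(c["img"][210:310,190:310],None,fx=5,fy=5))
E
```

```text
clock: 2.25
ee_pos: [0.4054, 0.1832, 0.1117]
tcp_rot: [-3.141, 0.003, 0.558]
contact_force: [0.7, 0.2, -0.4]
gripper_width: 0.0857
[0.40543749 0.18319479 0.11165122] [-3.14076639  0.00318292  0.5577352 ]
```

View pics/d.png

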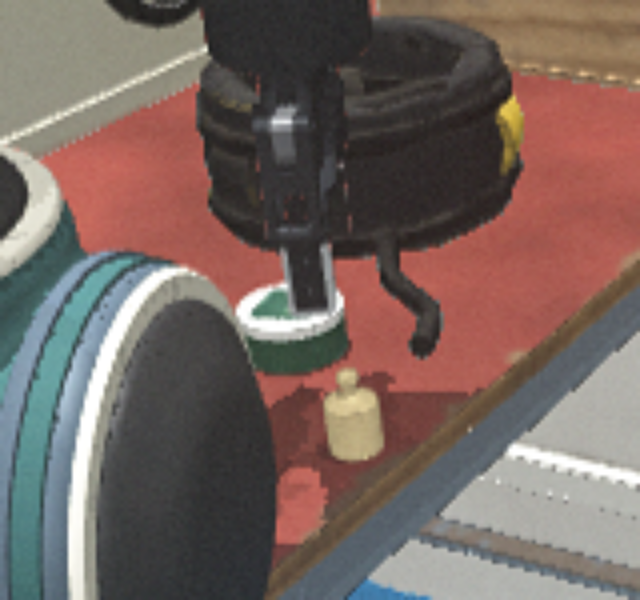

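View pics/e.png

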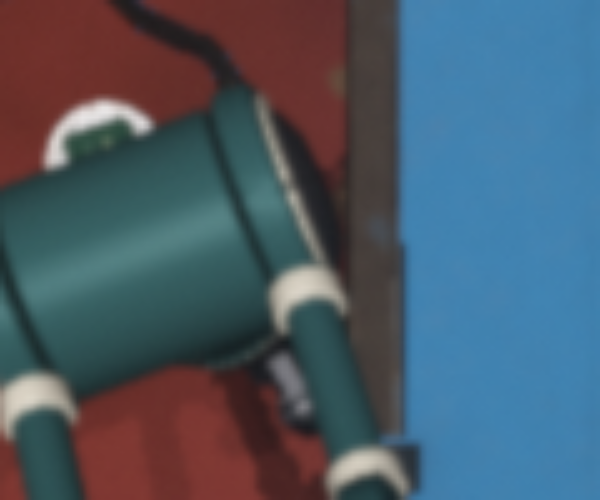

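The weight's foot is at scene px (228,272), which matches my estimate. The tin is clear of the gripper.

```bash
python3 -m pendant '0.1 -0.3 -3 0 0 0; 0.1 -0.3 -3 0 0 0; 0.1 -0.3 -3 0 0 0'
```

```text
clock: 2.6
ee_pos: [0.4065, 0.1824, 0.0829]
tcp_rot: [-3.141, 0.002, 0.562]
contact_force: [-1.0, 0.6, 0.4]
gripper_width: 0.0854
```

```bash
python3 -m pendant '0 -0.4 -2 0 0 0; 0 -0.4 -5.1 0 0 0; 0 -0.4 -5.1 0 0 0;0 -0.4 -5.1 0 0 0;0 -0.4 -5.1 0 0 0'
```

```text
clock: 3.02
ee_pos: [0.4083, 0.1785, 0.0336]
tcp_rot: [3.141, -0.002, 0.562]
contact_force: [1.2, -0.0, -0.1]
gripper_width: 0.0852
```

```bash
python3 -m pendant '0 0 -0.1 0 0 0;0 0 -0.1 0 0 0;0 0 -0.1 0 0 0;0 0 -0.1 0 0 0;0 0 -0.1 0 0 0' 1;python3 -m pendant '0 0 0 0 0 0;0 0 0 0 0 0;0 0 0 0 0 0;0 0 0 0 0 0;0 0 0 0 0 0' ; python3 -m pendant '0 0 0 0 0 0;0 0 0 0 0 0;0 0 0 0 0 0;0 0 0 0 0 0'
```

```text
clock: 3.43
ee_pos: [0.4077, 0.1777, 0.0316]
tcp_rot: [3.141, -0.001, 0.561]
contact_force: [-3.2, -0.3, 27.7]
gripper_width: 0.0258
clock: 3.85
ee_pos: [0.4078, 0.1777, 0.0318]
tcp_rot: [3.142, -0.001, 0.561]
contact_force: [-0.6, -0.5, 5.2]
gripper_width: 0.0258
clock: 4.18
ee_pos: [0.4078, 0.1777, 0.0318]
tcp_rot: [3.142, -0.001, 0.561]
contact_force: [-1.1, -0.2, 4.9]
gripper_width: 0.0255
```

```bash
python3 -m pendant '0 0 3 0 0 0;0 0 6 0 0 0;0 0 10 0 0 0;0 0 13 0 0 0; 0 0 13 0 0 0'
python3 - <<'E'
from h import *
c=camera("scene"); cv2.imwrite("pics/f.png",cv2.resize(c["img"][120:310,120:300],None,fx=3,fy=3))
st=read_state(); print(st["gripper_width"],st["contact_force"])
E
```

```text
clock: 4.6
ee_pos: [0.4117, 0.1791, 0.1679]
tcp_rot: [3.139, -0.012, 0.561]
contact_force: [1.5, 1.2, -2.1]
gripper_width: 0.0257
0.025558537318812045 [ 0.49650564 -0.00875436 -2.01641653]
```

View pics/f.png

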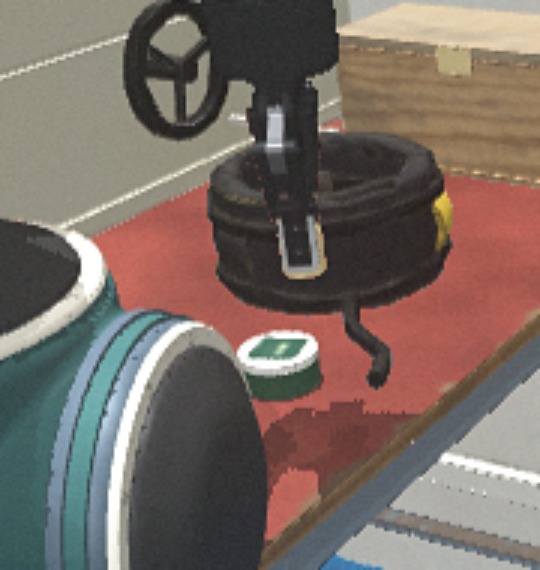

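The weight is held: the opening is 25.6 mm, the load about 2 N, and its spot on the bench is bare. Next is the carry to the case.

```bash
python3 -m pendant '5.4 -55 3 0 0 -35; 5.4 -55 3 0 0 -35;5.4 -55 3 0 0 -35;5.4 -55 3 0 0 -35;5.4 -55 3 0 0 -35'
```

```text
clock: 5.07
ee_pos: [0.4258, -0.0309, 0.1703]
tcp_rot: [-3.141, 0.003, -0.055]
contact_force: [1.7, 0.5, -2.3]
gripper_width: 0.0254
```

```bash
python3 -m pendant '0 0 0 0 0 0'
```

```text
clock: 5.15
ee_pos: [0.4271, -0.0359, 0.1711]
tcp_rot: [3.138, 0.001, -0.061]
contact_force: [0.7, 0.4, -2.0]
gripper_width: 0.0255
```

```bash
python3 -m pendant '3.6 -33.5 2 0 0 0; 3.6 -33.5 2 0 0 0;3.6 -33.5 2 0 0 0;3.6 -33.5 2 0 0 0;3.6 -33.5 2 0 0 0'
```

```text
clock: 5.57
ee_pos: [0.4484, -0.2373, 0.1824]
tcp_rot: [-3.14, 0.003, -0.049]
contact_force: [0.7, 1.2, -1.9]
gripper_width: 0.0255
```

```bash
python3 -m pendant '0 0 0 0 0 0; 0 0 0 0 0 0'
```

```text
clock: 5.73
ee_pos: [0.4489, -0.2376, 0.1826]
tcp_rot: [-3.14, 0.003, -0.054]
contact_force: [-0.4, 1.0, -2.4]
gripper_width: 0.0257
```

```bash
python3 -m pendant '1.4 -13.4 0 0 0 0; 1.4 -13.4 0 0 0 0;1.4 -13.4 0 0 0 0;1.4 -13.4 0 0 0 0;1.4 -13.4 0 0 0 0'
python3 - <<'E'
from h import *
c=camera("scene"); cv2.imwrite("pics/g.png",cv2.resize(c["img"][100:365,390:610],None,fx=2.2,fy=2.2))
c=camera("top"); cv2.imwrite("pics/g2.png",cv2.resize(c["img"][190:290,390:520],None,fx=5,fy=5))
E
```

```text
clock: 6.15
ee_pos: [0.4636, -0.3711, 0.1829]
tcp_rot: [-3.14, 0.002, -0.051]
contact_force: [0.8, 0.6, -1.8]
gripper_width: 0.0257
```

View pics/g.png

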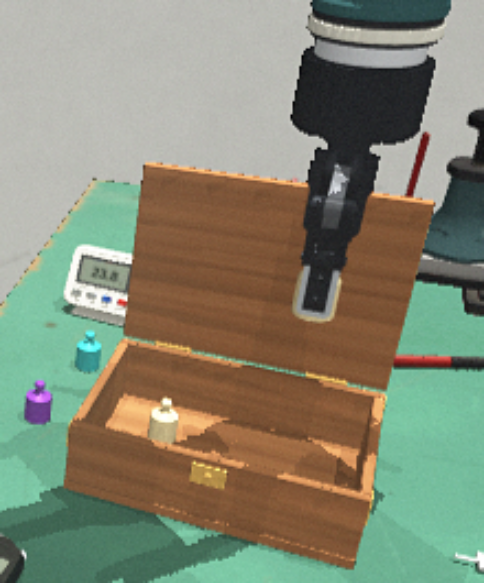

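View pics/g2.png

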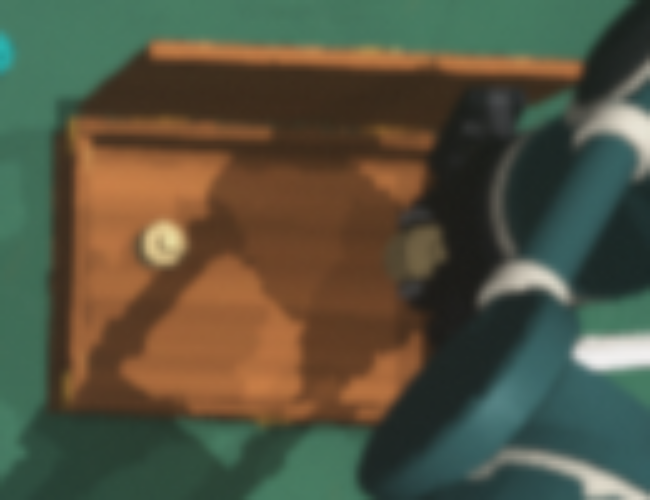

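```bash
python3 -m pendant '0 0 -3 0 0 0; 0 0 -6 0 0 0;0 0 -8 0 0 0;0 0 -9 0 0 0'
python3 - <<'E'
from h import *
c=camera("scene"); cv2.imwrite("pics/h.png",cv2.resize(c["img"][100:365,390:610],None,fx=2.2,fy=2.2))
E
```

```text
clock: 6.58
ee_pos: [0.4616, -0.3656, 0.0905]
tcp_rot: [-3.136, 0.006, -0.048]
contact_force: [-0.6, 0.4, -2.9]
gripper_width: 0.0257
```

View pics/h.png

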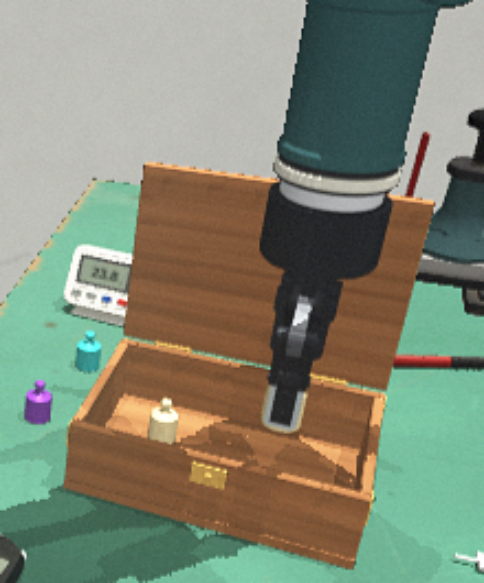

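```bash
python3 -m pendant '0 0 -1.5 0 0 0; 0 0 -3 0 0 0;0 0 -4 0 0 0;0 0 -4.4 0 0 0;0 0 -4.4 0 0 0'; python3 -m pendant '0 0 0 0 0 0;0 0 0 0 0 0;0 0 0 0 0 0'
```

```text
clock: 7.05
ee_pos: [0.4635, -0.3692, 0.0501]
tcp_rot: [-3.14, 0.001, -0.049]
contact_force: [-0.4, -1.1, -1.5]
gripper_width: 0.0257
clock: 7.3
ee_pos: [0.4646, -0.3708, 0.0518]
tcp_rot: [3.14, -0.002, -0.05]
contact_force: [-0.2, 0.8, -2.2]
gripper_width: 0.0256
```

```bash
python3 -m pendant '0 0 -0.4 0 0 0; 0 0 -0.8 0 0 0;0 0 -1 0 0 0;0 0 -1 0 0 0;0 0 -1 0 0 0'; python3 -m pendant '0 0 -0.1 0 0 0;0 0 -0.1 0 0 0;0 0 -0.1 0 0 0'
```

```text
clock: 7.72
ee_pos: [0.4636, -0.3701, 0.0402]
tcp_rot: [-3.141, 0.001, -0.05]
contact_force: [-0.1, 0.2, -1.5]
gripper_width: 0.0252
clock: 7.97
ee_pos: [0.4639, -0.3703, 0.0398]
tcp_rot: [3.142, -0.0, -0.05]
contact_force: [-0.3, 0.3, 0.1]
gripper_width: 0.026
```

```bash
python3 -m pendant '0 0 -0.1 0 0 0;0 0 -0.1 0 0 0;0 0 -0.1 0 0 0'
```

```text
clock: 8.22
ee_pos: [0.464, -0.3704, 0.0398]
tcp_rot: [3.142, 0.0, -0.05]
contact_force: [-2.8, 2.3, 8.2]
gripper_width: 0.0258
```

The weight is on the floor of the case (8 N up, z no longer falling). I'll back off 0.5 mm and release with a partial opening.

```bash
python3 -m pendant '0 0 0.05 0 0 0;0 0 0.05 0 0 0;0 0 0.05 0 0 0;0 0 0.05 0 0 0' 0.5;  python3 -m pendant '0 0 0 0 0 0;0 0 0 0 0 0'
python3 - <<'E'
from h import *
c=camera("scene"); cv2.imwrite("pics/i.png",cv2.resize(c["img"][100:365,390:610],None,fx=2.2,fy=2.2))
E
```

```text
clock: 8.55
ee_pos: [0.464, -0.3703, 0.0391]
tcp_rot: [3.141, -0.0, -0.05]
contact_force: [1.3, 0.7, -0.3]
gripper_width: 0.0426
clock: 8.72
ee_pos: [0.4639, -0.3702, 0.0389]
tcp_rot: [-3.142, 0.0, -0.05]
contact_force: [0.3, -0.5, -0.4]
gripper_width: 0.0426
```

View pics/i.png

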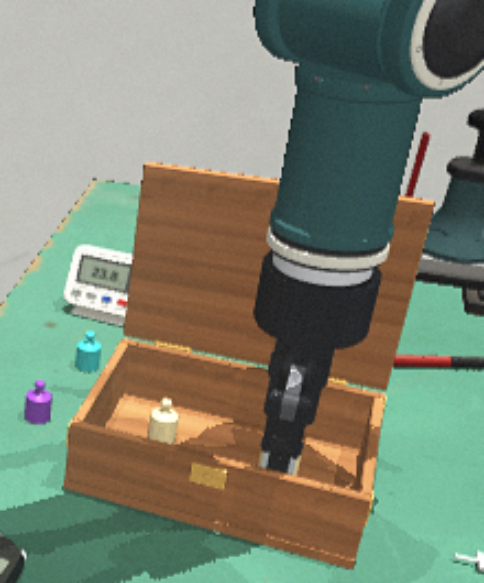

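Released to 42.6 mm. Now a straight rise.

```bash
python3 -m pendant '0 0 0.5 0 0 0;0 0 1.5 0 0 0;0 0 3 0 0 0;0 0 5 0 0 0;0 0 8 0 0 0'; python3 -m pendant '0 0 4 0 0 0;0 0 8 0 0 0;0 0 12 0 0 0;0 0 15 0 0 0;0 0 17 0 0 0'
python3 - <<'E'
from h import *
c=camera("scene"); cv2.imwrite("pics/j.png",cv2.resize(c["img"][165:365,400:610],None,fx=3,fy=3))
print(read_state()["ee_pos"])
E
```

```text
clock: 9.18
ee_pos: [0.4625, -0.369, 0.1183]
tcp_rot: [-3.139, 0.004, -0.05]
contact_force: [1.5, -0.1, -0.8]
gripper_width: 0.0427
clock: 9.6
ee_pos: [0.465, -0.3712, 0.2955]
tcp_rot: [3.137, -0.006, -0.05]
contact_force: [0.6, -0.3, -0.1]
gripper_width: 0.043
[ 0.46621707 -0.37226039  0.29907147]
```

View pics/j.png

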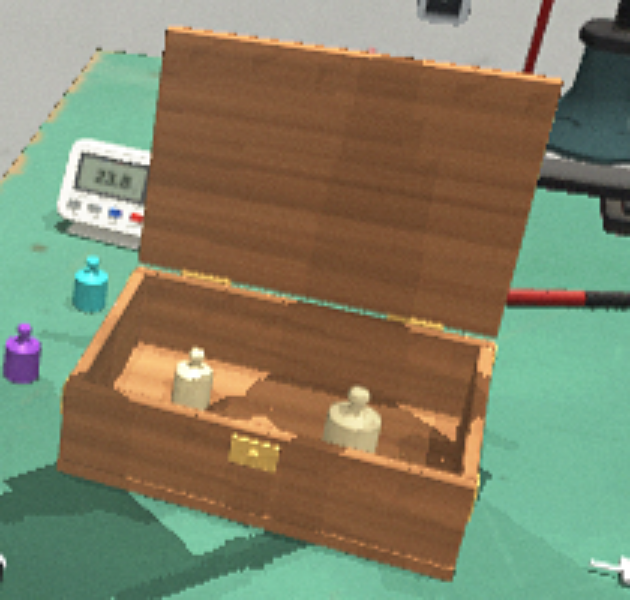

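The picture shows both weights upright in the case: the small one at crop (193,380), the placed one at (355,420). Next I'll close the fingers and go over and behind the lid.

```bash
python3 -m pendant '4 1 0.5 0 0 0;8 2 0.5 0 0 0;12 3 0.5 0 0 0;16.5 3.8 0.5 0 0 0;16.5 3.8 0.5 0 0 0' 1; python3 -m pendant '0 0 0 0 0 0;0 0 0 0 0 0'
```

```text
clock: 10.07
ee_pos: [0.6343, -0.3297, 0.293]
tcp_rot: [-3.14, -0.003, -0.046]
contact_force: [-0.5, 0.8, 0.0]
gripper_width: 0.0
clock: 10.23
ee_pos: [0.6285, -0.332, 0.2937]
tcp_rot: [-3.141, 0.002, -0.049]
contact_force: [-0.8, -0.5, 0.3]
gripper_width: 0.0001
```

```bash
python3 -m pendant '0 0 -3 0 0 0;0 0 -6 0 0 0;0 0 -8.3 0 0 0;0 0 -8.3 0 0 0;0 0 -8.3 0 0 0'
python3 - <<'E'
from h import *
c=camera("top"); cv2.imwrite("pics/k.png",cv2.resize(c["img"][150:290,380:540],None,fx=4,fy=4))
c=camera("scene"); cv2.imwrite("pics/k2.png",cv2.resize(c["img"][60:365,390:610],None,fx=1.9,fy=1.9))
st=read_state(); print(st["ee_pos"])
E
```

```text
clock: 10.65
ee_pos: [0.6263, -0.3324, 0.2099]
tcp_rot: [-3.14, 0.004, -0.051]
contact_force: [-0.2, 0.3, 0.3]
gripper_width: -0.0
[ 0.62891766 -0.33333387  0.21369464]
```

View pics/k.png

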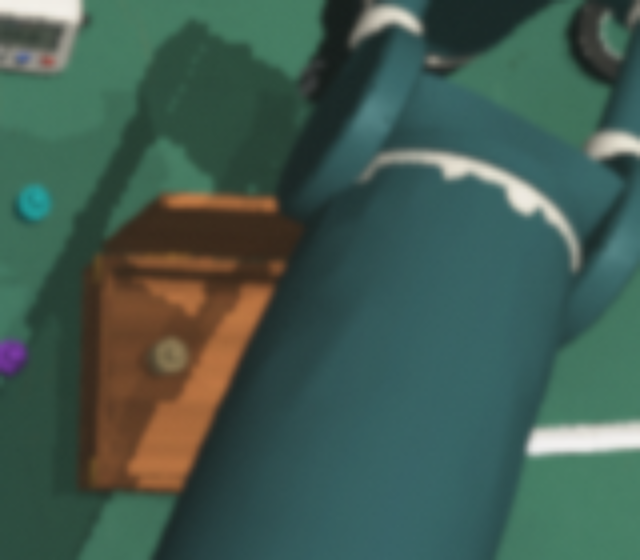

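View pics/k2.png

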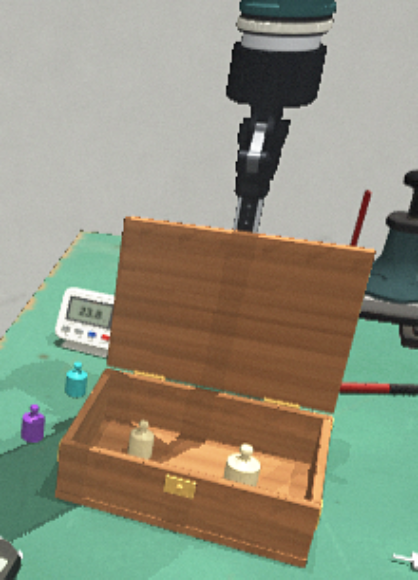

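The tip is behind the lid with clearance. Now I'll push it over along the hinge arc.

```bash
python3 -m pendant '-2.5 0 -0.2 0 0 0;-5 0 -0.4 0 0 0;-7 0.2 -0.4 0 0 0;-9 0.3 -0.6 0 0 0;-11 0.4 -0.9 0 0 0'; python3 -m pendant '0 0 0 0 0 0'
python3 - <<'E'
from h import *
c=camera("scene"); cv2.imwrite("pics/l.png",cv2.resize(c["img"][60:365,390:610],None,fx=1.9,fy=1.9))
E
```

```text
clock: 11.17
ee_pos: [0.5198, -0.3295, 0.2062]
tcp_rot: [3.138, -0.007, -0.05]
contact_force: [1.1, -0.0, 0.1]
gripper_width: 0.0
clock: 11.25
ee_pos: [0.5167, -0.3289, 0.2047]
tcp_rot: [3.14, -0.001, -0.051]
contact_force: [-0.4, 0.2, -1.2]
gripper_width: 0.0002
```

View pics/l.png

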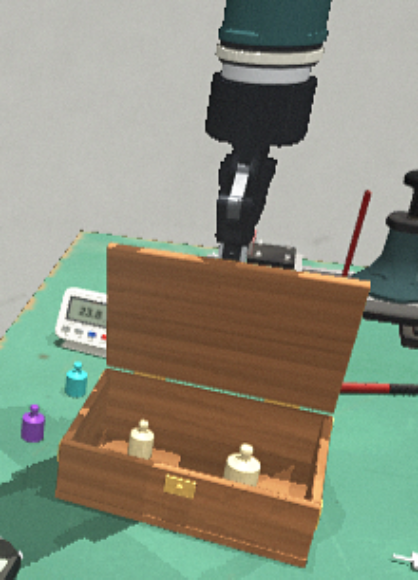

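The lid is swinging toward shut as intended; its free edge is now at crop rows 245–285.

```bash
python3 -m pendant '-2 0.1 -0.8 0 0 0;-3.7 0.2 -1.9 0 0 0;-5.3 0.3 -3.3 0 0 0;-6.7 0.4 -5.0 0 0 0;-6.7 0.4 -5 0 0 0'
python3 - <<'E'
from h import *
c=camera("scene"); cv2.imwrite("pics/m.png",cv2.resize(c["img"][60:365,390:610],None,fx=1.9,fy=1.9))
E
```

```text
clock: 11.72
ee_pos: [0.4499, -0.3236, 0.1507]
tcp_rot: [-3.14, 0.003, -0.051]
contact_force: [-0.5, 0.0, -0.7]
gripper_width: 0.0003
```

View pics/m.png

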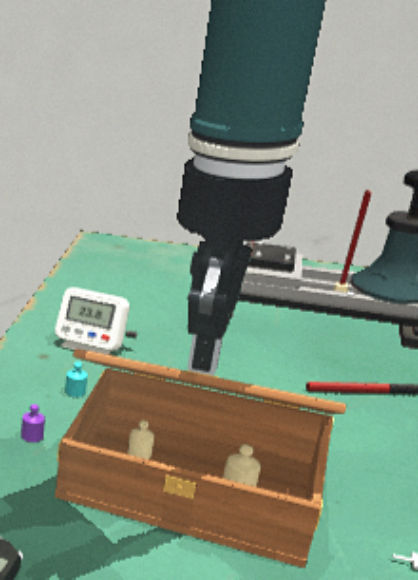

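```bash
python3 -m pendant '-0.9 0 -1.4 0 0 0;-1.5 0 -2.8 0 0 0;-1.8 0 -3.8 0 0 0;-2 0 -4.9 0 0 0;-2 0 -5.3 0 0 0'; python3 -m pendant '0 0 -0.2 0 0 0;0 0 -0.3 0 0 0;0 0 -0.3 0 0 0'
```

```text
clock: 12.18
ee_pos: [0.4323, -0.3243, 0.0984]
tcp_rot: [-3.141, 0.0, -0.05]
contact_force: [-0.2, -0.5, 0.6]
gripper_width: 0.0001
clock: 12.43
ee_pos: [0.4324, -0.3244, 0.0963]
tcp_rot: [3.141, -0.0, -0.05]
contact_force: [-0.9, -0.0, -0.3]
gripper_width: -0.0001
```

```bash
python3 -m pendant '0 0 -0.2 0 0 0;0 0 -0.3 0 0 0;0 0 -0.3 0 0 0'; python3 -m pendant '0 0 -0.2 0 0 0;0 0 -0.2 0 0 0;0 0 -0.2 0 0 0'
```

```text
clock: 12.68
ee_pos: [0.4324, -0.3246, 0.0936]
tcp_rot: [3.141, -0.001, -0.05]
contact_force: [1.3, -0.0, 0.5]
gripper_width: 0.0002
clock: 12.93
ee_pos: [0.4325, -0.3246, 0.0934]
tcp_rot: [3.141, -0.001, -0.05]
contact_force: [-3.0, 3.2, 13.1]
gripper_width: -0.0
```

```bash
python3 -m pendant '0 0 -0.1 0 0 0;0 0 -0.1 0 0 0;0 0 -0.1 0 0 0'; python3 -m pendant '0 0 1 0 0 0;0 0 4 0 0 0;-1 0 8 0 0 0;-2 6 11 0 0 0;-3 10 14 0 0 0';  python3 -m pendant '-1 4 3 0 0 0;-2 8 4 0 0 0;-3 12 4 0 0 0;-3 16 4 0 0 0;-3 20 4 0 0 0'
python3 - <<'E'
from h import *
s=camera("scene"); cv2.imwrite("pics/n.png",cv2.resize(s["img"][165:365,390:610],None,fx=3,fy=3))
print([(d["centre"],d["conf"]) for d in place_of("lid_edge","scene")])
c=camera("top"); cv2.imwrite("pics/n2.png",c["img"])
print([(d["centre"],d["conf"]) for d in place_of("big_center","top")],[(d["centre"],d["conf"]) for d in place_of("lid_edge","top")])
st=read_state(); print(st["ee_pos"],st["contact_force"],st["clock"])
E
```

```text
clock: 13.18
ee_pos: [0.4325, -0.3247, 0.0933]
tcp_rot: [3.141, -0.001, -0.05]
contact_force: [-5.6, 5.3, 19.1]
gripper_width: 0.0003
clock: 13.6
ee_pos: [0.4085, -0.2537, 0.213]
tcp_rot: [3.141, -0.002, -0.053]
contact_force: [-0.6, 0.4, 0.2]
gripper_width: 0.0001
clock: 14.02
ee_pos: [0.3775, -0.057, 0.252]
tcp_rot: [3.141, -0.003, -0.052]
contact_force: [2.1, 0.1, -0.5]
gripper_width: -0.0002
[([0.3831, -0.3244, 0.064], 0.9)]
[([0.4543, 0.4196, 0.0247], 0.56)] [([0.3864, -0.323, 0.0639], 0.9), ([0.5415, -0.3284, 0.0568], 0.25)]
[ 0.37834019 -0.05832593  0.25122296] [-0.29132464 -0.29117496  0.81619845] 14.2667
```

View pics/n.png

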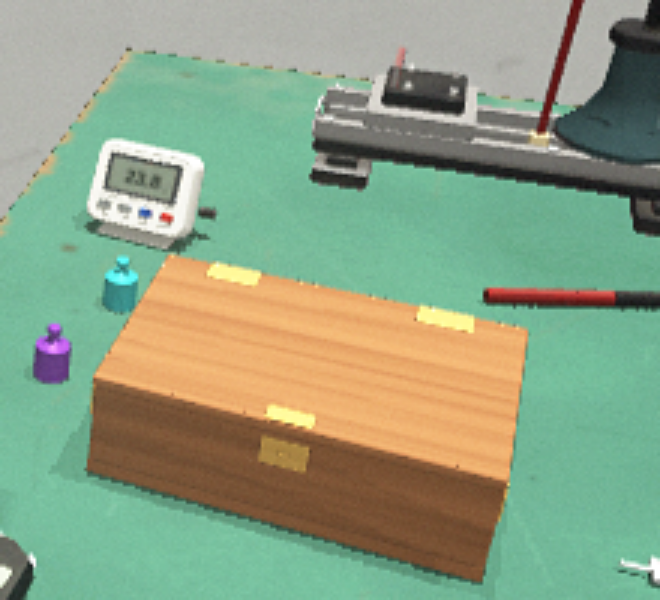

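View pics/n2.png

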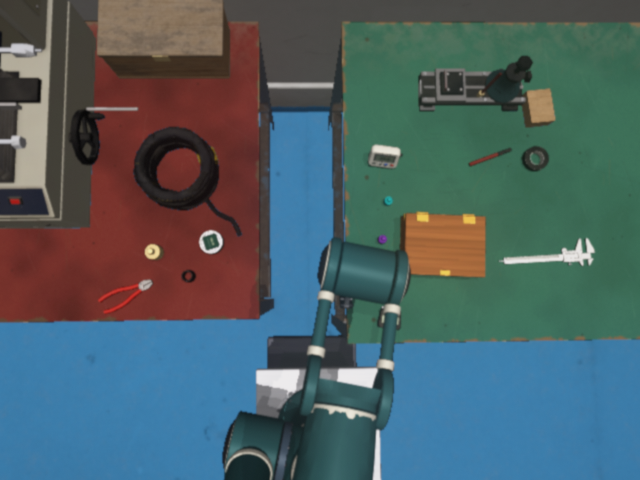

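The lid is flat on the rim, with its edge at z 0.064 (expected for shut: 0.064). The tall weight is still at top px (152,251). The arm is clear and settled.

```bash
python3 -m pendant '0 0 0 0 0 0;0 0 0 0 0 0;0 0 0 0 0 0'; python3 -c "
from plant import *
print(sign_off())"
```

```text
clock: 14.52
ee_pos: [0.3783, -0.0597, 0.2509]
tcp_rot: [3.142, 0.001, -0.053]
contact_force: [0.1, -0.1, 0.2]
gripper_width: 0.0002
the job is handed in; nothing more can be done
None
```

The 28 mm weight is in the right half of the case beside the small one, and the lid is fully shut. I handed the job in at 14.5 s on the robot's clock, with the arm well clear and touching nothing. No verdict was reported.

**Placing:** I lowered the weight until it touched the floor of the case, then let go. A picture taken before closing showed both weights upright.

**Lid:** I pushed it over from behind with the closed fingers and pressed it down. It stopped moving under about 19 N. Both cameras then put its free edge at z = 0.064 m, which is the shut height.

**Tall weight:** it still stands at the same spot on the bench in the top view.

**Checks that disagreed or were limited:**
- **Inside the case:** the weights can't be seen with the lid shut, so their standing rests on the pictures taken before and during closing.
- **Gripper reading:** it read 25.6 mm on the 28 mm body while holding it, but the grip held throughout.
- **Force at the grasp:** it reached about 28 N for a moment as the fingers closed on the weight at the bench.
- **Network height:** the last check gave the tall weight's centre 6 mm too low (0.025 m against 0.031 m), with confidence 0.56. The picture shows it unmoved.

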